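Lock the sample changer's carousel

ROBOT

A 6-joint arm with a two-finger parallel gripper is mounted at the origin on the work surface. World frame = base frame: x ahead of the robot, y to its left, z up, the work surface at z = 0. Lengths are in mm, angles in rad, forces in N, time in s.
With the tool pointing down it reaches from about 350 to 775 mm from the base axis. Payload 7.3 kg.
Tool frame: the origin (TCP) lies on the centre line of the jaws, within the pads' length; the fingertips stand 22 mm ahead of it and the grasp point (between the pads) lies 3 mm ahead of it; z points along the fingers, y is the direction in which the jaws open and shut (so a half turn about z gives the same grasp; the last joint's range is limited). The gripper opens to 92 mm and grips with 3 to 60 N. Pads are 19 mm wide; open, the fingers measure 130 mm over their backs; the gripper's body (75 mm by 190 mm) begins 47 mm behind the grasp point.
Start: joints at [-1.392, 0.342, 1.524, -0, 1.275, -0.146], TCP at [167.56, -497.56, 248.741] pointing down, gripper open.
Joint ranges: [-2.53, 2.53], [-0.77, 2.02], [0.04, 2.7], [-1, 4.14], [0.28, 2.66], [-3.11, 3.11]. Speed limits (rad/s): [2.57, 2.57, 3.14, 3.14, 3.14, 3.14].

INTERFACE

Orientations are given as [roll, pitch, yaw] about the fixed x, y, z axes, in that order (R = Rz(yaw) Ry(pitch) Rx(roll)).
In Python, from plant import bot gives the robot as it stands.
- The arm moves only by the tool play_rows, never from a script. Its argument "moves" is one flat list of numbers, 5 for each row, row after row: the closure in counts, from 0 (fully open) to 255 (shut), then the shift along the tool's x, y, z in mm, then the turn about the tool's z in degrees. A call has 1 to 8 rows; each row is the pose to reach, as a shift and turn from the pose commanded when the call began, along the tool's axes at that moment; what a row does not reach only later rows make up. A row lasts 1/12 s, in which the tool goes at most 41.7 mm and 7.16 degrees, less where a joint would pass 70% of its speed; a pose out of reach is approached as far as the arm can. A call with a gripper value outside its range is refused whole. The fingers move at their own pace and stop on an object; the grip force is fixed at half the most. Time passes only in rows, so rows that repeat a pose let the fingers close. It gives the time, the measured TCP pose, the force and the opening at its end, in the units of the state.
- bot.get_obs(): the state, without advancing time (a new reading comes with each control period).
- bot.capture(name): name is "scene" or "side" or "wrist"; returns a dict with "color" (480x640x3 uint8, red, green, blue), "fx", "fy", "cx", "cy" (pixels), "world_to_cam" (4x4, takes a point from world to camera coordinates); the wrist camera has in their place "T_tool_cam" (4x4, takes a point from camera to tool coordinates, whose origin is the TCP and whose axes are the flange's). Camera axes: x right, y down, z forward; pixel columns grow to the right and rows downward; lengths in mm; the calibration is good to about 2 mm. A picture is of the moment at which its call begins: read the wrist's pose just before it. There is no depth.
- bot.close_job(): hands the job in, once; it reports no verdict.
The state is a dict: "time": time; "joint_positions": joint angles; "dq": joint speeds; "tau": joint torques, N m; "tool_pos": TCP position; "tcp_rot": TCP orientation; "contact_force": force on the tool from outside, world axes, zero at the start; "moment": the same for the moment, N m; "grip_width": finger opening in mm.
Only numpy, scipy, OpenCV 4.12 (cv2) and the standard library are available. Lean on these libraries where they do the work, as an engineer would, in place of code of your own. Each camera call takes 0.05 s, during which the arm holds its last target.

TASK

Lock the sample changer's carousel: push it round with a fingertip (its upright black stud is there for that) until the slot in its metal locking ring lines up with the steel locking bar, then push the bar by its red tab through the slot until it is fully home. Only push: never take the stud or the tab between the fingers, do not lift or upset any of the small bottles, and leave everything else on the bench where it stands. Finish with the hand clear.

Things in the scene. Friction and masses are not known exactly. Their poses are not given: they have to be found in the camera images.
- changer: Sample changer: fixed white instrument with a dark deck, top at z = 62 mm. Origin on the bench under the carousel's axle; x to its rear, y from the axle out along the locking bar, z up. Housing x -128 to 198, y -140 to 205 mm. The bar slides over the line x = 0. Over the bar stand two aluminium bridges 45 mm wide, y 125 to 157 mm, tops at z = 84 mm.
- carousel: Turning carousel; origin on the axle at z = 66 mm, under its locking ring. No stops; stays where it is left; about 1.5 N at the stud turns it. Aluminium ring 10 mm thick, radius 80 to 112 mm, cut through by one radial slot 20 mm wide, along the +x axis of this frame. Lined up when this x axis points along the changer's +y; at the start it is 0.5 to 1.9 rad counter-clockwise (from above) of that.
- slot (a point): Point in the middle of the slot's length and width, radius 96 mm from the axle, level with the ring's top (z = 76 mm). The slot's lips are painted orange. On the ring sits a teal tray, radius 80 mm, top at z = 80 mm, with six cups (35 mm across, 16 mm tall) on a circle of radius 52 mm, four holding bottles.
- stud_top (a point): Centre of the top of the black finger stud, an upright pin 14 mm in diameter, 30 mm tall, fixed to the locking ring at radius 97 mm, 110 degrees counter-clockwise (from above) from the slot. Foot at z = 76 mm, top at z = 106 mm.
- lock_bar (a joint): How far the locking bar has been pushed in towards the axle, m: 0 = fully withdrawn, 0.045 = fully home against its stop. At 0.008 its nose reaches the outer edge of the ring; unless the slot is there, it is blocked. The bar stays where it is left; sliding takes about 3 N.
- tab (a point): Middle of the top edge of the bar's upright red tab, a plate 34 mm wide (across the bar) and 8 mm thick (along the bar), lower edge z = 76 mm, top z = 107 mm, at the outer end of the bar. Its outer face is pushed towards the axle. 214 mm from the axle at joint value 0. Axes are those of the changer.
- nose (a point): Top of the tip of the bar's round nose, z = 76 mm; 120 mm from the axle at joint value 0. The bar is steel, 16 mm wide and 9 mm thick, its nose a half round of radius 8 mm that finds the slot by itself when that is within about 5 mm sideways.
- vial_a: Small amber bottle with orange cap, 27 mm across, 52 mm tall, standing loose in a cup of the carousel; origin at the centre of its underside, 14 mm above the carousel's origin. Not to be lifted or tipped.
- vial_b: Like vial_a, white cap.
- vial_c: Like vial_a, blue cap.
- vial_d: Like vial_a, orange cap.
- spare_vial: Like vial_a, white cap, standing loose on the front of the changer's deck beside the bar; origin at the centre of its underside.
- media_bottle: Clear bottle with orange cap, 70 mm across, 140 mm tall, loose on the bench; origin under its centre. Leave alone.
- tube_rack: Blue tube rack 110 x 70 mm, 63 mm tall, loose on the bench; origin under its centre. Leave alone.
- tip_box: Blue pipette tip box with clear lid, 120 x 85 x 67 mm, loose on the bench; origin under its centre. Leave alone.
- tower (a point): Foot of the sampling tower on the rear of the changer's deck (z = 62 mm), fixed: a 16 mm post, 170 mm high above the bench, with a head (30 mm across) and an arm parked outwards along the changer's +x, reaching 80 mm from the post, at z = 138 to 162 mm. Keep clear of it.

How it is judged (in metres and radians):
On the way, in this order (a step that is already met when the one before it is completed fails the run):
1. the slot is lined up with the bar, within 6 mm sideways, the bar not yet in (x of slot in the frame of changer between -0.006 and 0.006 m and y of slot in the frame of changer above 0.08 m and value of joint lock_bar below 0.02 m).
2. the bar is pushed home through the slot (value of joint lock_bar above 0.041 m), for 0.1 s.
At the end, for the whole second after the job is handed in: The locking bar is in by more than 41 of its 45 mm, through the slot of the ring (slot within 5 mm of the bar's line); the carousel is at rest, its four bottles stand upright in their cups, and the spare bottle stands upright on the deck (value of joint lock_bar above 0.041 m and x of slot in the frame of changer between -0.005 and 0.005 m and y of slot in the frame of changer above 0.08 m and angular speed of carousel below 0.1 rad/s and angle between each of vial_a, vial_b, vial_c, vial_d, spare_vial's own z axis and vertical below 0.3 rad and horizontal distance between each of vial_a, vial_b, vial_c, vial_d and carousel below 0.06 m); the robot touches nothing.
It fails at once if a small bottle is lifted more than 15 mm or tipped (z of any of vial_a, vial_b, vial_c, vial_d in the frame of carousel above 0.029 m or angle between any of vial_a, vial_b, vial_c, vial_d, spare_vial's own z axis and vertical above 0.5 rad or z of spare_vial in the frame of changer above 0.077 m).
It fails at once if the spare bottle, media bottle, tube rack or tip box is moved more than 25 mm (distance of any of spare_vial, media_bottle, tube_rack, tip_box from where it was at the start of the episode above 0.025 m).
It fails at once if the stud is taken between the fingers (horizontal distance between the grasp point and stud_top below 0.007 m and z of the grasp point in the frame of stud_top below 0.014 m and contact force between the fingers and carousel above 0.3 N).
It fails at once if the tab is taken between the fingers (x of the grasp point in the frame of tab between -0.02 and 0.02 m and y of the grasp point in the frame of tab between -0.006 and 0.006 m and z of the grasp point in the frame of tab below 0.014 m and contact force between the fingers and anything else above 0.3 N).
It also fails if it takes over 54 s, if anything falls off the work surface, if the arm or the gripper's body presses on something with over 40 N, if the wrist force passes 120 N, or if a joint passes its speed limit or range.

## Working session

There is one attempt and no reset: what is moved stays moved. The work goes in short steps, Python scripts to look and compute and a tool call to move; the robot and the scene stay as the last step left them, time stands still between calls to the robot, and variables do not carry over. Pictures are saved under pics/ and viewed, and the job is handed in when it is done.

Besides the shell and the picture viewer there is one more tool, called after "Request:" by a JSON object that holds its "api" and its "payload". play_rows: Moves the arm, as the interface text tells. Its arguments: {"type":"object","properties":{"moves":{"type":"array","items":{"type":"number"}}},"required":["moves"]}

```bash
mkdir -p pics; ls; python3 - <<'E'
from plant import bot
import cv2,numpy as np
print(bot.get_obs())
for n in ["scene","side","wrist"]:
    c=bot.capture(n)
    cv2.imwrite(f"pics/{n}0.png",c["color"][:,:,::-1])
    print(n,c["fx"],c["fy"],c["cx"],c["cy"]); print(np.round(c.get("world_to_cam",c.get("T_tool_cam")),4).tolist())
E
```

```text
pics
{'time': 0.0, 'joint_positions': array([-1.39200638e+00,  3.42724846e-01,  1.52499242e+00, -1.82738749e-05,
        1.27535381e+00, -1.45988326e-01]), 'dq': array([-1.94155686e-03,  5.99497611e-04,  1.61032324e-03,  3.74543789e-06,
        3.54363376e-04,  2.61130592e-04]), 'tau': array([ 7.28538489e-04, -4.31237698e+01, -2.44220603e+01,  7.17666792e-02,
        5.58863534e-02, -1.37028305e-04]), 'tool_pos': array([ 167.48573834, -497.19777848,  248.05239916]), 'tcp_rot': array([-3.14012741e+00, -1.97778705e-04,  3.24783463e-01]), 'contact_force': array([ 0.19330983, -0.30071455, -0.25377479]), 'moment': array([-0.01355457, -0.02264452,  0.02459189]), 'grip_width': 91.92382146343512}
scene 510.15006398685307 510.15006398685307 312.6261048478708 244.30766570288696
[[0.6005, 0.7995, -0.0142, -288.3013], [0.4779, -0.3731, -0.7952, -233.2415], [-0.6411, 0.4708, -0.6062, 1635.8268], [0.0, 0.0, 0.0, 1.0]]
side 510.9278692513741 510.9278692513741 320.6425514099723 241.40333858606175
[[-0.6973, -0.7167, -0.0123, 370.7553], [-0.5468, 0.5429, -0.6374, 435.6821], [0.4635, -0.4377, -0.7705, 1238.8419], [0.0, 0.0, 0.0, 1.0]]
wrist 342.76472786074595 342.76472786074595 321.97593296174284 244.1067788314006
[[0.0019, -0.9558, -0.294, 80.3187], [1.0, 0.0017, 0.001, 0.0108], [-0.0004, -0.294, 0.9558, -136.3246], [0.0, 0.0, 0.0, 1.0]]
```

View pics/scene0.png

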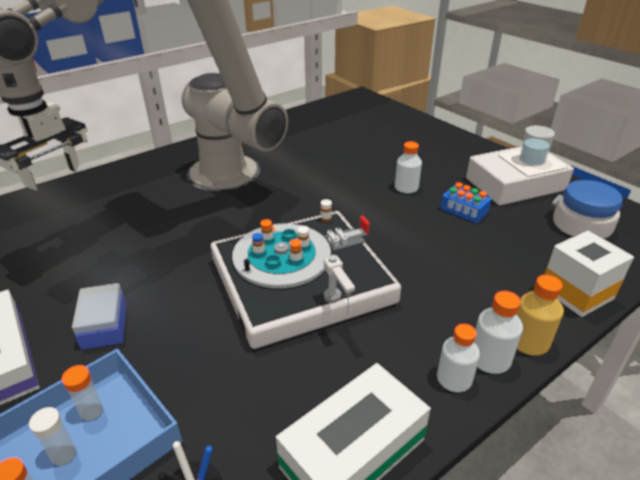

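View pics/side0.png

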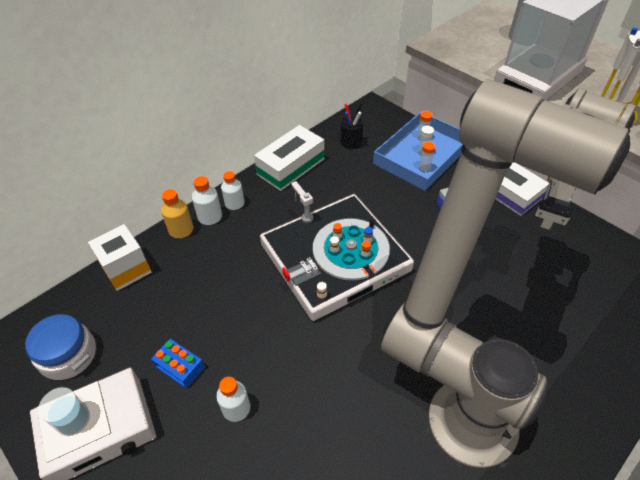

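View pics/wrist0.png

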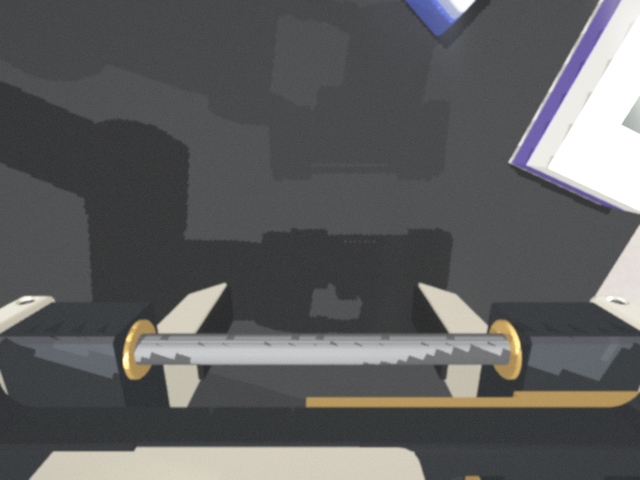

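```bash
python3 - <<'E'
import cv2
a=cv2.imread("pics/scene0.png")[190:350,200:410]
cv2.imwrite("pics/sc.png",cv2.resize(a,None,fx=3.7,fy=3.7,interpolation=cv2.INTER_CUBIC))
a=cv2.imread("pics/side0.png")[175:325,250:420]
cv2.imwrite("pics/sd.png",cv2.resize(a,None,fx=4,fy=4,interpolation=cv2.INTER_CUBIC))
E
```

```text
(no output)
```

View pics/sc.png

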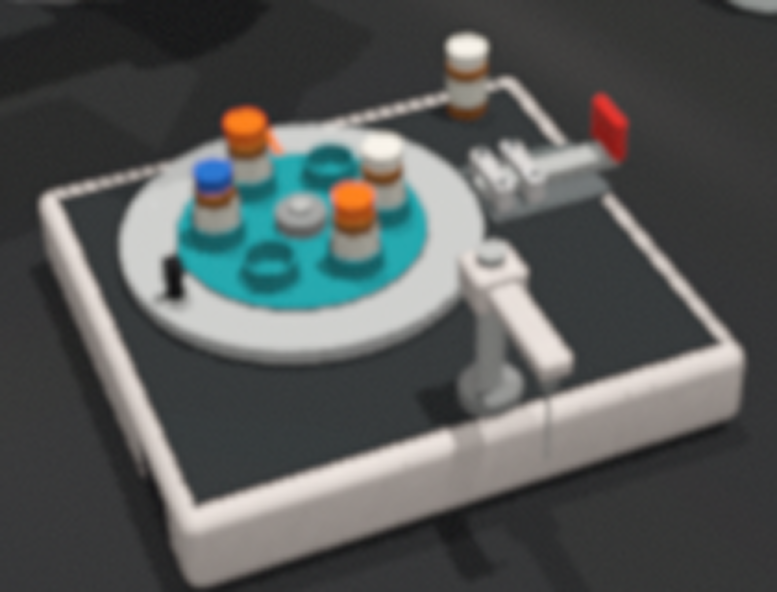

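View pics/sd.png

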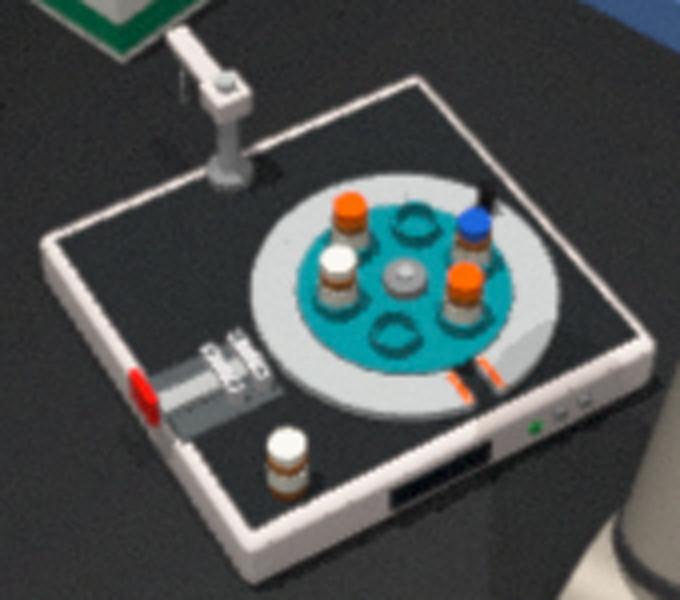

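```bash
cat > h.py <<'E'
import numpy as np, cv2
from scipy.optimize import least_squares
from plant import bot
def proj(c,P):
    P=np.atleast_2d(P); q=P@c["world_to_cam"][:3,:3].T+c["world_to_cam"][:3,3]
    return np.c_[c["fx"]*q[:,0]/q[:,2]+c["cx"],c["fy"]*q[:,1]/q[:,2]+c["cy"]]
def c2w(p,P):
    P=np.atleast_2d(P).astype(float);a=p[2];R=np.array([[np.cos(a),-np.sin(a),0],[np.sin(a),np.cos(a),0],[0,0,1]])
    return P@R.T+[p[0],p[1],0]
E
cat > fit.py <<'E'
from h import *
cs={n:bot.capture(n) for n in["scene","side"]}
S=lambda u,v:(u/3.7+200,v/3.7+190)
D=lambda u,v:(u/4+250,v/4+175)
def model(q):
    p=q[:3];th=q[3];zr=q[4]
    a=np.pi/2+th
    sl=[96*np.cos(a),96*np.sin(a),76]; b=a+np.radians(110); st=[97*np.cos(b),97*np.sin(b),106]
    C=[[-128,205,zr],[198,205,zr],[198,-140,zr],[-128,-140,zr]]
    return c2w(p,C+[st,[0,214,107],sl,[0,0,q[5]]])
obs={"scene":[S(510,80),S(742,352),S(190,515),S(45,198),S(173,260),S(612,110),None,S(300,203)],
"side":[D(247,540),D(42,240),D(418,77),D(654,343),D(486,186),D(143,385),D(476,380),D(405,272)]}
def res(q):
    W=model(q);r=[]
    for n in cs:
        U=proj(cs[n],W)
        for u,o in zip(U,obs[n]):
            if o is not None: r+=list(u-o)
    return np.array(r)
best=min((least_squares(res,[500,0,y,1.2,65,85],loss="soft_l1") for y in np.arange(-3,3.1,1)),key=lambda s:s.cost)
print(best.x,best.cost);print(np.round(res(best.x).reshape(-1,2),1).tolist())
print(np.round(model(best.x),1).tolist())
E
python3 fit.py
```

```text
[ 5.43306780e+02 -1.35452387e+02 -2.40974076e-01 -5.49855637e+01
  5.65349343e+01  9.51168918e+01] 15.98386214957553
[[0.3, -1.3], [2.0, 1.0], [-1.0, 4.9], [-2.4, -0.9], [-0.0, -0.6], [-0.7, -1.0], [0.2, 0.0], [0.1, 4.0], [-2.0, -0.3], [-0.4, -1.3], [1.7, 0.7], [-0.2, -0.4], [-0.4, -0.0], [-0.0, -0.1], [-0.2, -0.1]]
[[467.9, 94.2, 56.5], [784.5, 16.4, 56.5], [702.2, -318.7, 56.5], [385.6, -240.9, 56.5], [553.0, -232.0, 106.0], [594.4, 72.4, 107.0], [450.3, -111.8, 76.0], [543.3, -135.5, 95.1]]
```

```bash
cat > tri.py <<'E'
from h import *
cs={n:bot.capture(n) for n in["scene","side"]}
S=lambda u,v:(u/3.7+200,v/3.7+190)
D=lambda u,v:(u/4+250,v/4+175)
p=[543.3,-135.5,-.241]
def onz(c,uv,z):
    R=c["world_to_cam"][:3,:3];t=c["world_to_cam"][:3,3];o=-R.T@t
    d=R.T@np.array([(uv[0]-c["cx"])/c["fx"],(uv[1]-c["cy"])/c["fy"],1]);return o+d*(z-o[2])/d[2]
def tochg(w):
    d=w[:2]-np.array(p[:2]);c,s=np.cos(p[2]),np.sin(p[2]);return np.round([c*d[0]+s*d[1],-s*d[0]+c*d[1]],1)
for nm,n,uv,z in [("tower","scene",S(490,388),62),("tower","side",D(230,172),62),("head","scene",S(492,253),170),("head","side",D(226,80),170),
  ("armtip","scene",S(560,360),150),("armtip","side",D(178,35),162),("spare","scene",S(467,42),114),("spare","side",D(288,437),114)]:
    print(nm,n,tochg(onz(cs[n],uv,z)))
E
python3 tri.py
```

```text
tower scene [166.7  51.9]
tower side [176.3  46.2]
head scene [176.6  47.4]
head side [169.9  49.2]
armtip scene [247.6  53. ]
armtip side [237.1  53.2]
spare scene [-98.8 157.3]
spare side [-93.2 152.1]
```

Request:
{"api": "play_rows", "payload": {"moves": [240,40,-10,0,-7,240,80,-20,0,-14,240,120,-30,0,-21,240,160,-40,0,-28,240,200,-50,0,-35,240,240,-60,0,-42,240,280,-70,0,-49,240,310,-80,0,-56]}}

```text
time: 1.02
tool_pos: [438.2, -320.9, 248.8]
tcp_rot: [3.141, -0.0, 1.309]
contact_force: [0.4, -0.2, -0.7]
grip_width: 42.7
```

```bash
cat >> h.py <<'E'
def togo(x,y,z,yawdeg):
    o=bot.get_obs(); yw=o["tcp_rot"][2]; d=np.array([x,y,z])-o["tool_pos"]
    c,s=np.cos(yw),np.sin(yw)
    t=-((yawdeg-np.degrees(yw)+180)%360-180)
    print("t",round(o["time"],2),"pos",np.round(o["tool_pos"],1),"yaw",round(np.degrees(yw),1),"F",np.round(o["contact_force"],1),"w",round(o["grip_width"],1),"j6",np.round(o["joint_positions"][5],2))
    print("togo xyz turn",np.round([c*d[0]+s*d[1],s*d[0]-c*d[1],-d[2],t],1))
E
python3 -c "
from h import *
togo(580,-229,200,185.7)"
```

```text
t 1.02 pos [ 438.2 -320.9  248.8] yaw 75.0 F [ 0.4 -0.2 -0.7] w 42.7 j6 -0.51
togo xyz turn [ 125.5  113.2   48.8 -110.7]
```

Request:
{"api": "play_rows", "payload": {"moves": [240,16,14,0,-7,240,32,28,0,-14,240,48,42,0,-21,240,64,56,0,-28,240,80,70,10,-35,240,96,84,20,-42,240,112,98,30,-49,240,125,113,40,-56]}}

```text
time: 1.68
tool_pos: [578.8, -231.1, 208.2]
tcp_rot: [3.142, -0.0, 2.286]
contact_force: [-0.2, -0.6, -1.1]
grip_width: 5.4
```

Request:
{"api": "play_rows", "payload": {"moves": [240,0,0,0,-7,240,0,0,0,-14,240,0,0,0,-21,240,0,0,0,-28,240,0,0,0,-35,240,0,0,0,-42,240,0,0,0,-49,240,0,0,0,-54]}}

```text
time: 2.35
tool_pos: [577.9, -232.3, 208.6]
tcp_rot: [3.142, -0.0, -3.055]
contact_force: [-0.0, -0.0, -1.0]
grip_width: 5.4
```

```bash
python3 -c "
from h import *
togo(580,-229,110,185.7)
for n in ['wrist','side']: cv2.imwrite(f'pics/{n}1.png',bot.capture(n)['color'][:,:,::-1])"
```

```text
t 2.35 pos [ 577.9 -232.3  208.6] yaw -175.0 F [-0. -0. -1.] w 5.4 j6 -2.16
togo xyz turn [-2.4  3.1 98.6 -0.7]
```

View pics/wrist1.png

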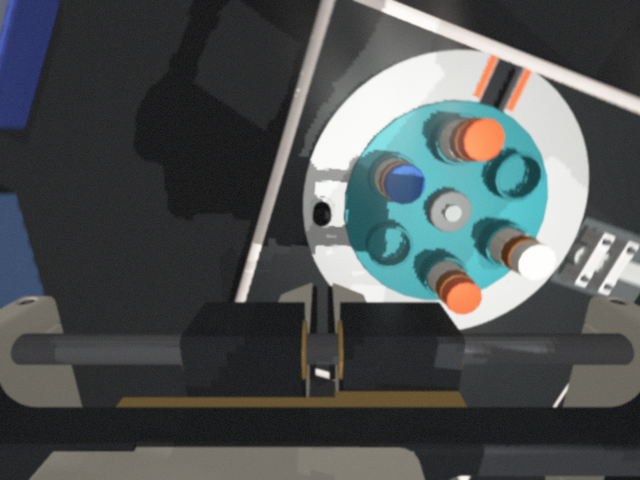

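```bash
cat >> h.py <<'E'
from scipy.spatial.transform import Rotation as Ro
def wpix(c,o,uv,z):
    T=c["T_tool_cam"];R=Ro.from_euler("xyz",o["tcp_rot"]).as_matrix()
    A=R@T[:3,:3];b=R@T[:3,3]+o["tool_pos"]
    d=A@np.array([(uv[0]-c["cx"])/c["fx"],(uv[1]-c["cy"])/c["fy"],1]);return b+d*(z-b[2])/d[2]
p0=np.array([543.3,-135.5,-.241])
def tochg(w):
    d=w[:2]-p0[:2];c,s=np.cos(p0[2]),np.sin(p0[2]);return np.array([c*d[0]+s*d[1],-s*d[0]+c*d[1]])
def wlook(name):
    o=bot.get_obs();c=bot.capture("wrist");cv2.imwrite(f"pics/{name}.png",c["color"][:,:,::-1]);return o,c
E
python3 -c "
from h import *
o=bot.get_obs();c=bot.capture('wrist')
for n,uv,z in [('stud',(322,208),106),('slot',(503,85),76),('hub80',(452,212),90),('bridge?',(606,262),84)]:
  w=wpix(c,o,uv,z);print(n,w.round(1),tochg(w).round(1))
"
```

```text
stud [ 545.6 -234.8  106. ] [ 25.9 -95.9]
slot [ 451.5 -112.2   76. ] [-94.7   0.7]
hub80 [ 543.6 -136.2   90. ] [ 0.5 -0.6]
bridge? [575.   -1.4  84. ] [ -1.2 137.8]
```

```bash
python3 - <<'E'
import cv2
a=cv2.imread("pics/wrist1.png")[40:330,260:640]
cv2.imwrite("pics/w1c.png",cv2.resize(a,None,fx=2,fy=2,interpolation=cv2.INTER_CUBIC))
E
```

```text
(no output)
```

View pics/w1c.png

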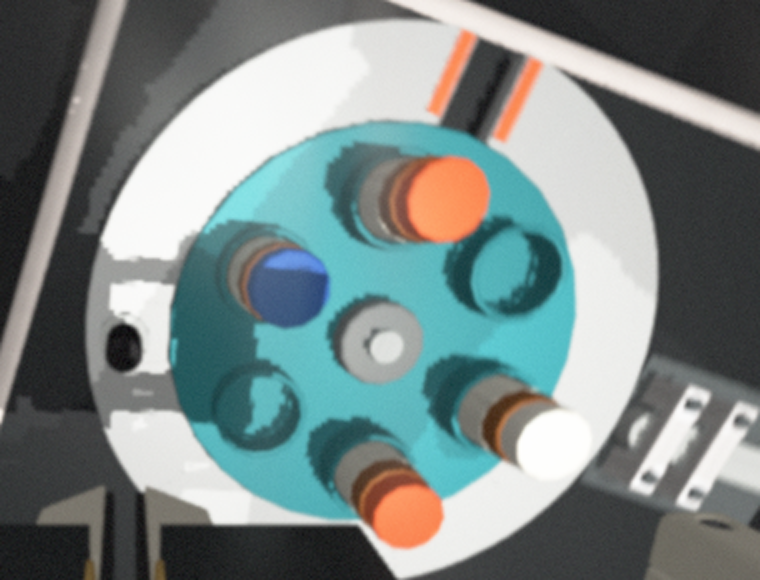

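```bash
python3 -c "
from h import *
o=bot.get_obs();c=bot.capture('wrist')
for n,uv,z in [('stud',(321.5,217),106),('foot',(321.5,211),76)]:
  w=wpix(c,o,uv,z);print(n,w.round(1),tochg(w).round(1))
togo(582,-230,110,185.7)
"
```

```text
stud [ 552.1 -234.5  106. ] [ 32.2 -94. ]
foot [ 554.  -234.4   76. ] [ 34.  -93.5]
t 2.55 pos [ 577.9 -232.3  208.6] yaw -175.6 F [ 0.2 -0.1  0.5] w 5.5 j6 -2.15
togo xyz turn [-4.2  2.  98.6 -1.3]
```

Request:
{"api": "play_rows", "payload": {"moves": [240,-4,2,25,-1,240,-4,2,50,-1,240,-4,2,75,-1,240,-4,2,90,-1,240,-4,2,100,-1,240,-4,2,100,-1]}}

```text
time: 3.05
tool_pos: [580.7, -229.4, 106.4]
tcp_rot: [3.139, -0.003, -3.045]
contact_force: [-0.9, 0.8, -1.1]
grip_width: 5.7
```

```bash
python3 -c "
from h import *
togo(582,-230,108,185.7)
wlook('wrist2')"
```

```text
t 3.05 pos [ 580.7 -229.4  106.4] yaw -174.5 F [-0.9  0.8 -1.1] w 5.7 j6 -2.17
togo xyz turn [-1.2 -0.7 -1.6 -0.2]
```

View pics/wrist2.png

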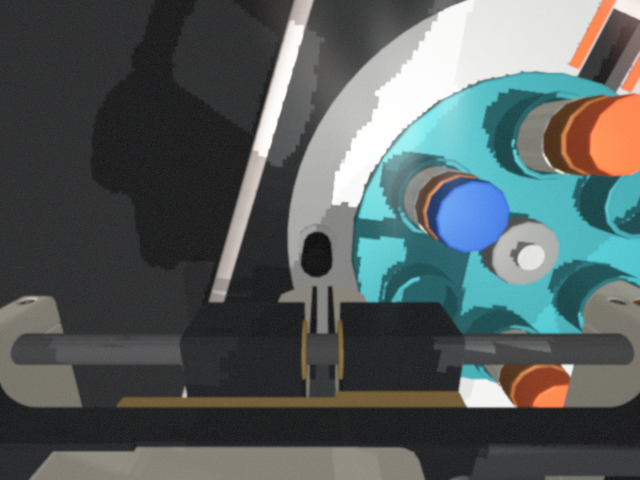

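```bash
python3 -c "
from h import *
togo(570,-230.4,108,185.7)
for k in range(1,9):
  a=np.radians(2.5*k);c,s=np.cos(a),np.sin(a);print(2.5*k,np.round([16.5-(16.5*c-97*s),97-(16.5*s+97*c)],1))
"
```

```text
t 3.1 pos [ 581.5 -229.9  108.1] yaw -174.5 F [ 0.1 -0.2  0.3] w 5.4 j6 -2.17
togo xyz turn [11.5  0.6  0.1 -0.2]
2.5 [ 4.2 -0.6]
5.0 [ 8.5 -1.1]
7.5 [12.8 -1.3]
10.0 [17.1 -1.4]
12.5 [21.4 -1.3]
15.0 [25.7 -1. ]
17.5 [29.9 -0.5]
20.0 [34.2  0.2]
```

Request:
{"api": "play_rows", "payload": {"moves": [240,3,0.5,0,0,240,6,0.5,0,0,240,9,0.5,0,0,240,11.5,0.5,0,0]}}

```text
time: 3.43
tool_pos: [570.2, -230.8, 109.7]
tcp_rot: [-3.141, 0.001, -3.044]
contact_force: [0.2, -0.5, 1.1]
grip_width: 5.3
```

Request:
{"api": "play_rows", "payload": {"moves": [240,4.2,-0.6,0,2.5,240,8.5,-1.1,0,5,240,12.8,-1.3,0,7.5,240,17.1,-1.4,0,10,240,21.4,-1.3,0,12.5,240,25.7,-1,0,15,240,29.9,-0.5,0,17.5,240,34.2,0.2,0,20]}}

```text
time: 4.1
tool_pos: [536.6, -234.3, 109.7]
tcp_rot: [-3.141, 0.003, 2.888]
contact_force: [1.1, -1.0, 0.2]
grip_width: 5.7
```

```bash
python3 -c "
from h import *
togo(570,-230.4,108,165.7)
wlook('wrist3')"
```

```text
t 4.1 pos [ 536.6 -234.3  109.7] yaw 165.5 F [ 1.1 -1.   0.2] w 5.7 j6 -1.86
togo xyz turn [-31.3  12.2   1.7  -0.2]
```

View pics/wrist3.png

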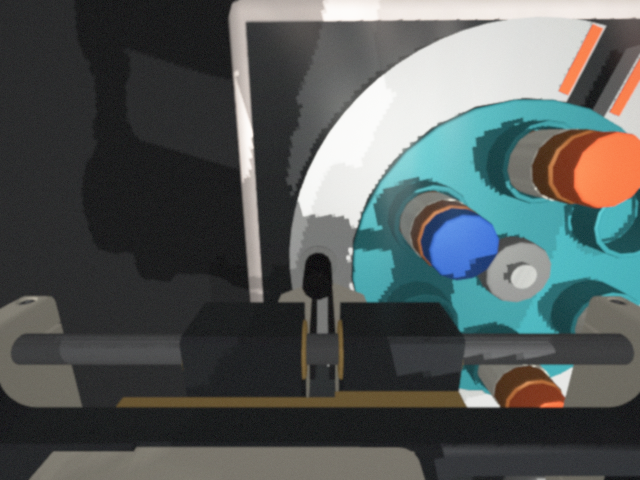

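Request:
{"api": "play_rows", "payload": {"moves": [240,4.2,-0.6,0,2.5,240,8.5,-1.1,0,5,240,12.8,-1.3,0,7.5,240,17.1,-1.4,0,10,240,21.4,-1.3,0,12.5,240,25.7,-1,0,15,240,29.9,-0.5,0,17.5,240,34.2,0.2,0,20]}}

```text
time: 4.82
tool_pos: [503.5, -225.8, 109.5]
tcp_rot: [-3.141, 0.003, 2.54]
contact_force: [1.0, -2.2, 1.1]
grip_width: 5.7
```

Request:
{"api": "play_rows", "payload": {"moves": [240,4.2,-0.6,0,2.5,240,8.5,-1.1,0,5,240,12.8,-1.3,0,7.5,240,17.1,-1.4,0,10,240,21.4,-1.3,0,12.5,240,25.7,-1,0,15,240,29.9,-0.5,0,17.5,240,34.2,0.2,0,20]}}

```text
time: 5.48
tool_pos: [475.3, -206.2, 109.5]
tcp_rot: [3.141, 0.003, 2.191]
contact_force: [1.5, -1.6, 1.0]
grip_width: 5.3
```

```bash
python3 -c "
from h import *
a=np.radians(-84.3-60);b=a-np.pi/2
t=p0[:2]+97*np.array([np.cos(a),np.sin(a)])-16.5*np.array([np.cos(b),np.sin(b)])
togo(t[0],t[1],108,125.7)
wlook('wrist4')"
```

```text
t 5.48 pos [ 475.3 -206.2  109.5] yaw 125.5 F [ 1.5 -1.6  1. ] w 5.3 j6 -1.18
togo xyz turn [ 1.3 -0.5  1.5 -0.2]
```

View pics/wrist4.png

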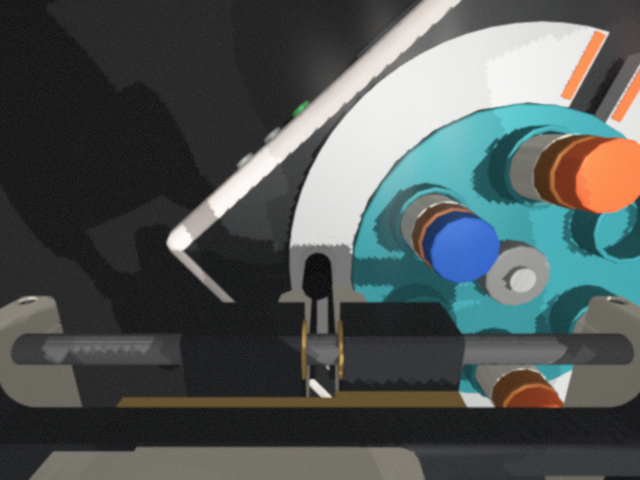

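Request:
{"api": "play_rows", "payload": {"moves": [240,4.2,-0.6,0,2.5,240,8.5,-1.1,0,5,240,12.8,-1.3,0,7.5,240,17.1,-1.4,0,10,240,21.4,-1.3,0,12.5,240,25.7,-1,0,15,240,29.9,-0.5,0,17.5,240,34.2,0.2,0,20]}}

```text
time: 6.2
tool_pos: [455.7, -178.1, 109.3]
tcp_rot: [3.14, 0.002, 1.843]
contact_force: [0.6, -1.3, -0.2]
grip_width: 5.5
```

```bash
python3 -c "
from h import *
togo(475,-200,108,105.7)
wlook('wrist5')
for n in ['side','scene']:
  c=bot.capture(n);cv2.imwrite(f'pics/{n}5.png',c['color'][:,:,::-1])
a=cv2.imread('pics/scene5.png')[190:350,200:410]
cv2.imwrite('pics/sc5.png',cv2.resize(a,None,fx=3.7,fy=3.7,interpolation=cv2.INTER_CUBIC))
a=cv2.imread('pics/side5.png')[175:325,250:420]
cv2.imwrite('pics/sd5.png',cv2.resize(a,None,fx=4,fy=4,interpolation=cv2.INTER_CUBIC))
"
```

```text
t 6.2 pos [ 455.7 -178.1  109.3] yaw 105.6 F [ 0.6 -1.3 -0.2] w 5.5 j6 -0.8
togo xyz turn [-26.2  12.7   1.3  -0.1]
```

View pics/wrist5.png

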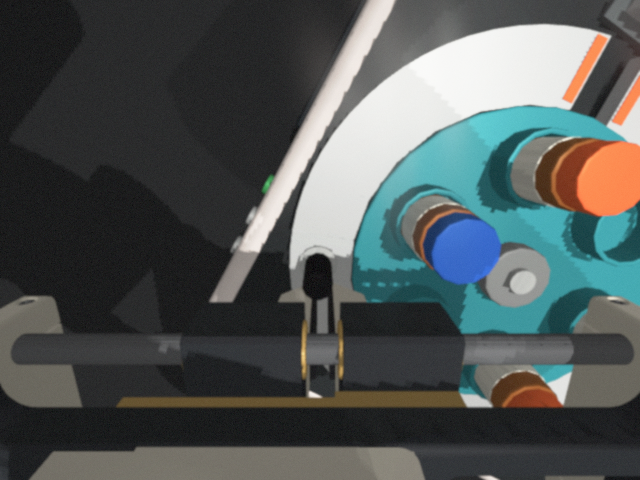

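View pics/sd5.png

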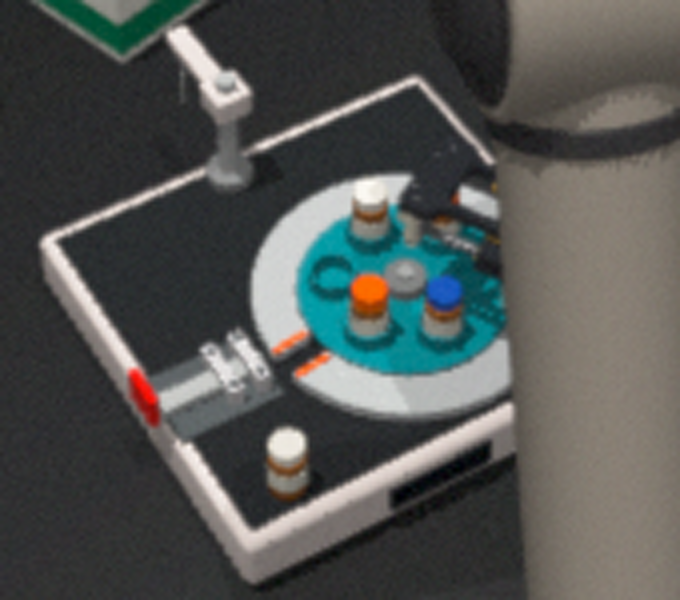

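View pics/sc5.png

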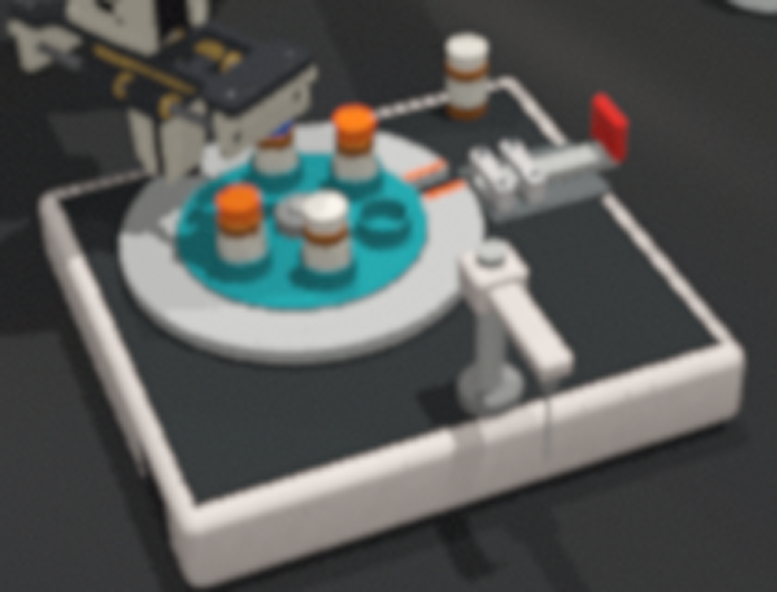

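```bash
python3 - <<'E'
from h import *
import importlib
def onz(c,uv,z):
    R=c["world_to_cam"][:3,:3];t=c["world_to_cam"][:3,3];o=-R.T@t
    d=R.T@np.array([(uv[0]-c["cx"])/c["fx"],(uv[1]-c["cy"])/c["fy"],1]);return o+d*(z-o[2])/d[2]
def rep(n,w):
    q=tochg(w);print(n,w.round(1),q.round(1),"theta",np.degrees(np.arctan2(q[1],q[0]))-90)
rep("side",onz(bot.capture("side"),(301/4+250,354/4+175),76))
rep("scene",onz(bot.capture("scene"),(436/3.7+200,180/3.7+190),76))
o=bot.get_obs();c=bot.capture("wrist")
rep("wrist",wpix(c,o,(610,80),76)); rep("hub",wpix(c,o,(522,280),95))
E
```

```text
side [553.1 -40.4  76. ] [-13.2  94.7] theta 7.944475055634129
scene [555.3 -39.6  76. ] [-11.2  96. ] theta 6.661299650531745
wrist [552.1 -41.1  76. ] [-13.9  93.8] theta 8.454251578624877
hub [ 543.  -136.6   95. ] [-0.1 -1.1] theta -183.82847671690604
```

Request:
{"api": "play_rows", "payload": {"moves": [240,2.1,-0.3,0,1.25,240,4.2,-0.6,0,2.5,240,6.4,-0.9,0,3.75,240,8.5,-1.1,0,5,240,10.7,-1.2,0,6.25,240,12.8,-1.3,0,7.5,240,12.8,-1.3,0,7.5]}}

```text
time: 7.08
tool_pos: [450.3, -165.1, 108.7]
tcp_rot: [-3.141, -0.001, 1.711]
contact_force: [0.4, -1.0, -0.4]
grip_width: 5.5
```

```bash
python3 -c "
from h import *
togo(475,-200,108,98.2)
wlook('wrist6')
for n in ['side','scene']:
  c=bot.capture(n);cv2.imwrite(f'pics/{n}6.png',c['color'][:,:,::-1])
a=cv2.imread('pics/scene6.png')[210:265,270:375]
cv2.imwrite('pics/sc6.png',cv2.resize(a,None,fx=7,fy=7,interpolation=cv2.INTER_CUBIC))
a=cv2.imread('pics/side6.png')[235:300,275:360]
cv2.imwrite('pics/sd6.png',cv2.resize(a,None,fx=8,fy=8,interpolation=cv2.INTER_CUBIC))
"
```

```text
t 7.08 pos [ 450.3 -165.1  108.7] yaw 98.0 F [ 0.4 -1.  -0.4] w 5.5 j6 -0.65
togo xyz turn [-38.   19.6   0.7  -0.2]
```

View pics/wrist6.png

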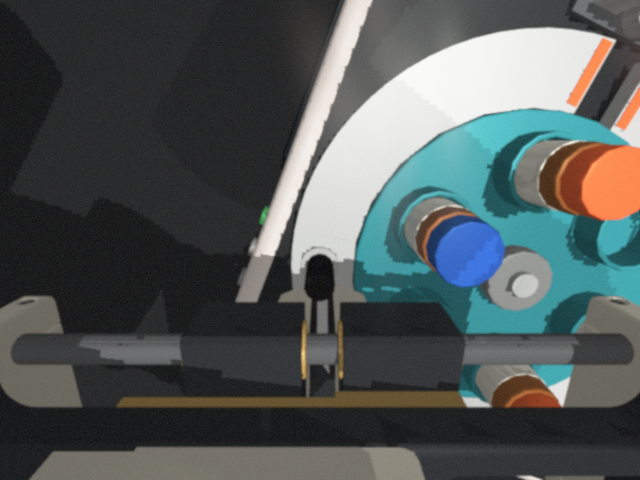

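View pics/sd6.png

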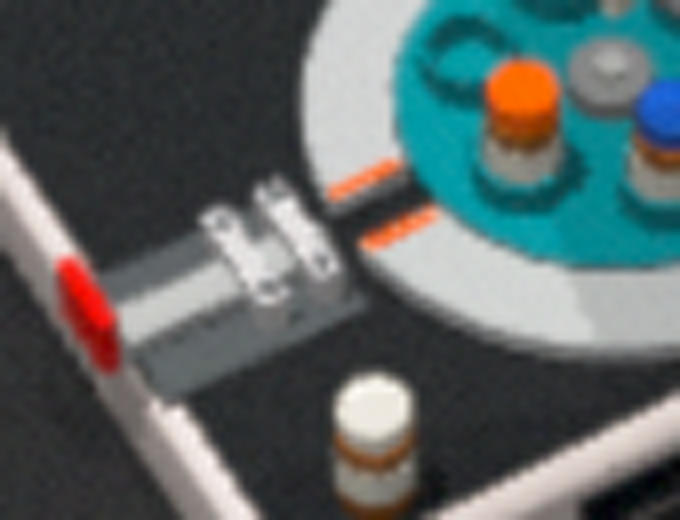

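View pics/sc6.png

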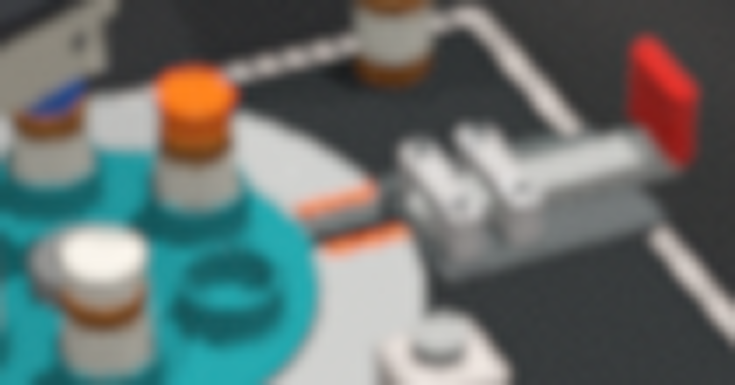

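```bash
python3 - <<'E'
from h import *
def onz(c,uv,z):
    R=c["world_to_cam"][:3,:3];t=c["world_to_cam"][:3,3];o=-R.T@t
    d=R.T@np.array([(uv[0]-c["cx"])/c["fx"],(uv[1]-c["cy"])/c["fy"],1]);return o+d*(z-o[2])/d[2]
def rep(n,w):
    q=tochg(w);print(n,w.round(1),q.round(1),"theta",np.round(np.degrees(np.arctan2(q[1],q[0]))-90,1))
A=bot.capture("side");B=bot.capture("scene")
d=lambda u,v:(u/8+275,v/8+235)
s=lambda u,v:(u/7+270,v/7+210)
for n,u in [("slot",(382,204.5)),("bar_out",(127,325)),("bar_in",(235,280))]: rep("side "+n,onz(A,d(*u),76))
rep("side tab",onz(A,d(86,294),107))
rep("side bridge",onz(A,d(240,256),84));rep("side bridge2",onz(A,d(296,228),84))
for n,u in [("slot",(352,220)),("bar_out",(645,147)),("bar_in",(525,177))]: rep("scene "+n,onz(B,s(*u),76))
rep("scene tab",onz(B,s(667,57),107))
rep("scene bridge",onz(B,s(437,178),84));rep("scene bridge2",onz(B,s(500,162),84))
# overlay
C=[[0,y,76] for y in(80,112,120,205)]+[[sx,y,76] for sx in(-10,10) for y in(80,112)]+[[sx,y,84] for sx in(-22.5,22.5) for y in(125,157)]
for n,c in(("side",A),("scene",B)):
    im=c["color"][:,:,::-1].copy();k=8
    (x0,y0,w,h)=(275,235,85,65) if n=="side" else (270,210,105,55)
    im=cv2.resize(im[y0:y0+h,x0:x0+w],None,fx=7,fy=7,interpolation=cv2.INTER_CUBIC)
    for u in proj(c,c2w(p0,C)): cv2.circle(im,(int((u[0]+.5-x0)*7),int((u[1]+.5-y0)*7)),2,(0,255,0),-1)
    cv2.imwrite(f"pics/ov_{n}.png",im)
E
```

```text
side slot [565.6 -42.7  76. ] [-0.5 95.5] theta 0.3
side bar_out [590.5  57.7  76. ] [ -0.3 198.9] theta 0.1
side bar_in [578.1  17.6  76. ] [ -2.7 156.9] theta 1.0
side tab [592.2  72.7 107. ] [ -2.2 213.8] theta 0.6
side bridge [580.  13.  84.] [  0.2 152.9] theta -0.1
side bridge2 [575.1  -9.5  84. ] [  0.8 129.9] theta -0.4
scene slot [567.6 -41.8  76. ] [ 1.2 96.8] theta -0.7
scene bar_out [596.8  63.9  76. ] [  4.4 206.4] theta -1.2
scene bar_in [584.7  19.9  76. ] [  3.1 160.8] theta -1.1
scene tab [593.2  75.2 107. ] [ -1.8 216.6] theta 0.5
scene bridge [575.1 -11.   84. ] [  1.1 128.4] theta -0.5
scene bridge2 [581.1  11.6  84. ] [  1.6 151.9] theta -0.6
```

View pics/ov_side.png

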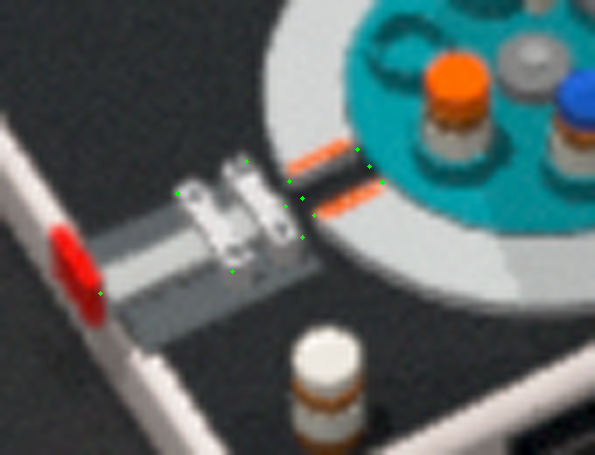

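View pics/ov_scene.png

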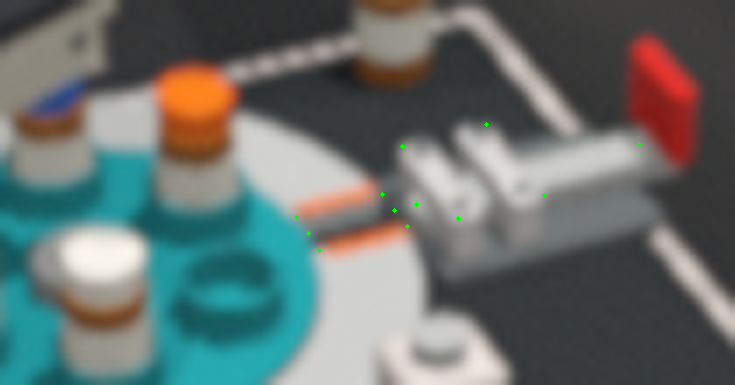

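Request:
{"api": "play_rows", "payload": {"moves": [240,-6,0,0,0,240,-12,0,0,0,240,-15,0,0,0,240,-15,0,-25,0,240,-15,0,-55,0,240,-15,0,-85,0,240,-15,0,-105,0,240,-15,0,-105,0]}}

```text
time: 8.0
tool_pos: [454.6, -182.1, 218.0]
tcp_rot: [3.135, 0.005, 1.712]
contact_force: [0.0, -0.4, -0.1]
grip_width: 5.7
```

```bash
python3 - <<'E'
from h import *
def onz(c,uv,z):
    R=c["world_to_cam"][:3,:3];t=c["world_to_cam"][:3,3];o=-R.T@t
    d=R.T@np.array([(uv[0]-c["cx"])/c["fx"],(uv[1]-c["cy"])/c["fy"],1]);return o+d*(z-o[2])/d[2]
A=bot.capture("side");B=bot.capture("scene")
cv2.imwrite('pics/side7.png',A['color'][:,:,::-1])
print(onz(A,(229,385),140),onz(B,(411,148),140),onz(A,(178,362),40),onz(B,(466,200),40))
togo(601.3,100.4,213,76.2)
wlook('wrist7')
E
```

```text
[425.97379138 390.19701688 140.        ] [445.11277735 376.8012606  140.        ] [612.67298633 428.65762211  40.        ] [626.61526995 419.97079185  40.        ]
t 8.1 pos [ 452.8 -180.9  214. ] yaw 98.1 F [-0.3  0.5 -1. ] w 5.4 j6 -0.68
togo xyz turn [257.6 186.6   1.   21.9]
```

View pics/wrist7.png

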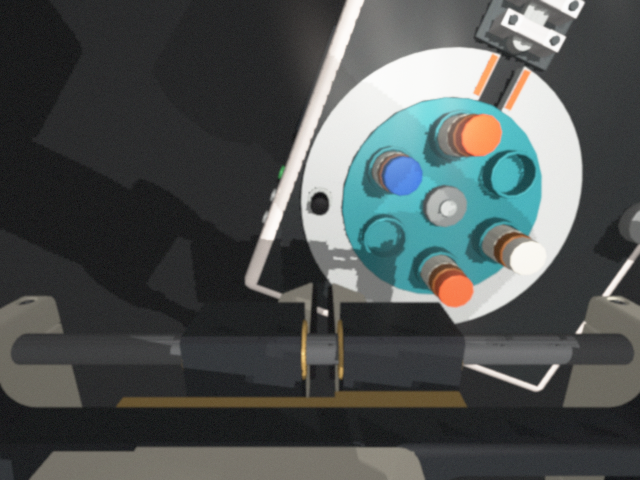

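Request:
{"api": "play_rows", "payload": {"moves": [240,30,22,0,3,240,62,45,0,6,240,94,68,0,9,240,126,91,0,12,240,158,114,0,15,240,190,137,0,18,240,222,160,0,20,240,254,184,0,22]}}

```text
time: 8.82
tool_pos: [598.8, 98.6, 211.6]
tcp_rot: [-3.138, 0.001, 1.327]
contact_force: [1.2, -0.4, 0.4]
grip_width: 5.5
```

Request:
{"api": "play_rows", "payload": {"moves": [240,2,2,0,0,240,3,3,0,0]}}

```text
time: 8.98
tool_pos: [602.4, 101.0, 211.0]
tcp_rot: [-3.138, 0.001, 1.332]
contact_force: [0.2, -0.6, 0.0]
grip_width: 5.2
```

```bash
python3 - <<'E'
from h import *
togo(601.3,100.4,108,76.2)
for n in ['side','scene']: cv2.imwrite(f'pics/{n}8.png',bot.capture(n)['color'][:,:,::-1])
a=cv2.imread('pics/side8.png')[150:330,230:430]
cv2.imwrite('pics/sd8.png',cv2.resize(a,None,fx=3,fy=3,interpolation=cv2.INTER_CUBIC))
E
```

```text
t 8.98 pos [602.4 101.  211. ] yaw 76.3 F [ 0.2 -0.6  0. ] w 5.2 j6 0.28
togo xyz turn [-8.00e-01 -9.00e-01  1.03e+02  1.00e-01]
```

View pics/sd8.png

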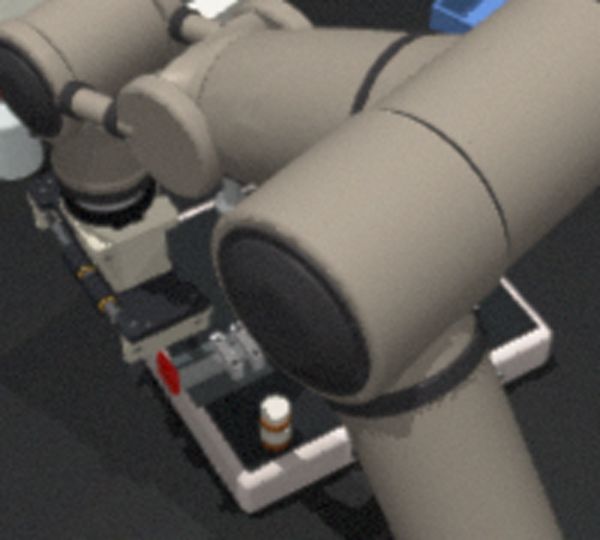

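View pics/scene8.png

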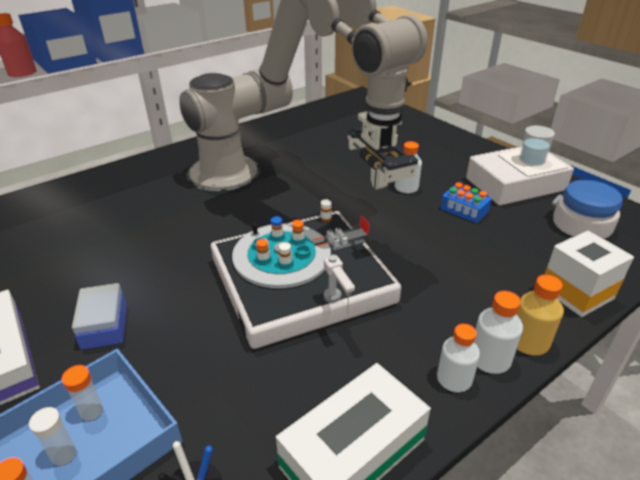

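Request:
{"api": "play_rows", "payload": {"moves": [240,0,-1,25,0,240,0,-1,50,0,240,0,-1,75,0,240,0,-1,93,0,240,0,-1,103,0,240,0,-1,103,0]}}

```text
time: 9.58
tool_pos: [599.9, 97.8, 108.2]
tcp_rot: [-3.137, 0.002, 1.327]
contact_force: [-0.0, 0.2, -0.3]
grip_width: 5.3
```

```bash
python3 - <<'E'
from h import *
togo(601.3,100.4,108,76.2)
bot.capture
for n in ['side','scene']: cv2.imwrite(f'pics/{n}9.png',bot.capture(n)['color'][:,:,::-1])
a=cv2.imread('pics/side9.png')[190:310,240:390]; b=cv2.imread('pics/scene9.png')[160:280,270:420]
cv2.imwrite('pics/sd9.png',cv2.resize(cv2.vconcat([a,b]),None,fx=2.5,fy=2.5,interpolation=cv2.INTER_CUBIC))
E
```

```text
t 9.58 pos [599.9  97.8 108.2] yaw 76.0 F [-0.   0.2 -0.3] w 5.3 j6 0.28
togo xyz turn [ 2.9  0.7  0.2 -0.2]
```

View pics/sd9.png

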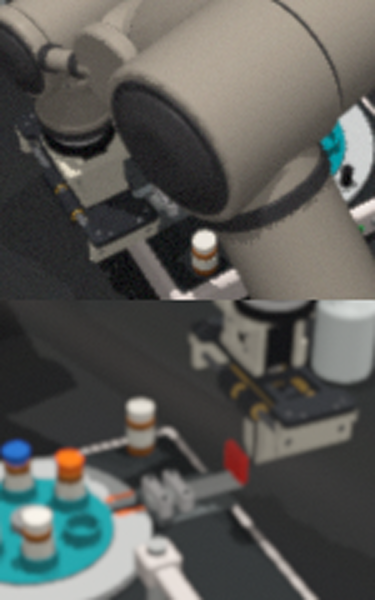

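Request:
{"api": "play_rows", "payload": {"moves": [240,-4,0,0,0,240,-8,0,0,0,240,-11,0,0,0,240,-13,0,0,0,240,-15,0,0,0,240,-17,0,0,0,240,-19,0,0,0,240,-21,0,0,0]}}

```text
time: 10.35
tool_pos: [596.9, 79.3, 111.1]
tcp_rot: [3.141, -0.001, 1.328]
contact_force: [0.0, 3.4, 2.6]
grip_width: 5.4
```

Request:
{"api": "play_rows", "payload": {"moves": [240,-2,0,0,0,240,-4,0,0,0,240,-6,0,0,0,240,-8,0,0,0]}}

```text
time: 10.68
tool_pos: [594.8, 71.1, 110.8]
tcp_rot: [3.141, -0.0, 1.328]
contact_force: [0.1, 2.3, 2.1]
grip_width: 5.1
```

```bash
cat > chk.py <<'E'
from h import *
import sys
k=sys.argv[1]
togo(601.3,100.4,108,76.2)
print(tochg(bot.get_obs()["tool_pos"]).round(1))
cv2.imwrite(f'pics/sc{k}.png',cv2.resize(bot.capture('scene')['color'][160:280,270:420,::-1],None,fx=4.5,fy=4.5,interpolation=cv2.INTER_CUBIC))
E
python3 chk.py 10
```

```text
t 10.68 pos [594.8  71.1 110.8] yaw 76.1 F [0.1 2.3 2.1] w 5.1 j6 0.23
togo xyz turn [30.  -0.8  2.8 -0.1]
[  0.7 212.9]
```

View pics/sc10.png

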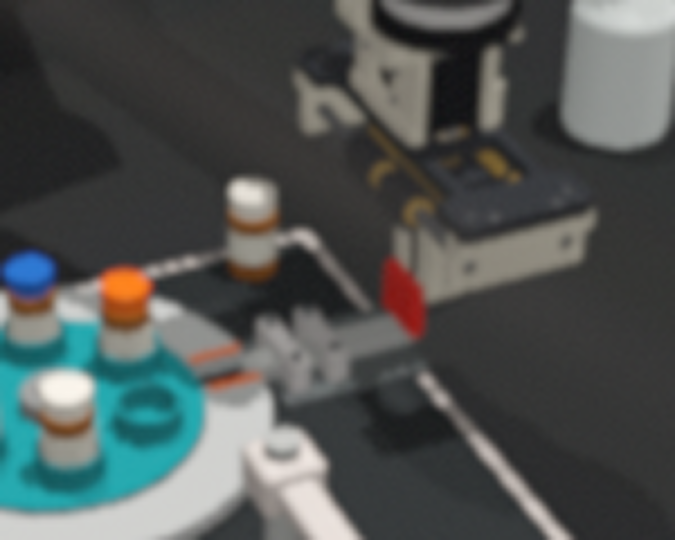

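Request:
{"api": "play_rows", "payload": {"moves": [240,-2.5,0,1,0,240,-5,0,1,0,240,-7.5,0,1,0,240,-10,0,1,0,240,-12.5,0,1,0,240,-15,0,1,0,240,-17.5,0,1,0,240,-20,0,1,0]}}

```text
time: 11.4
tool_pos: [589.9, 51.5, 109.6]
tcp_rot: [3.142, 0.0, 1.328]
contact_force: [1.4, 2.5, 0.3]
grip_width: 5.6
```

```bash
python3 chk.py 11
```

```text
t 11.4 pos [589.9  51.5 109.6] yaw 76.1 F [1.4 2.5 0.3] w 5.6 j6 0.2
togo xyz turn [50.2 -0.7  1.6 -0.1]
[  0.6 192.7]
```

View pics/sc11.png

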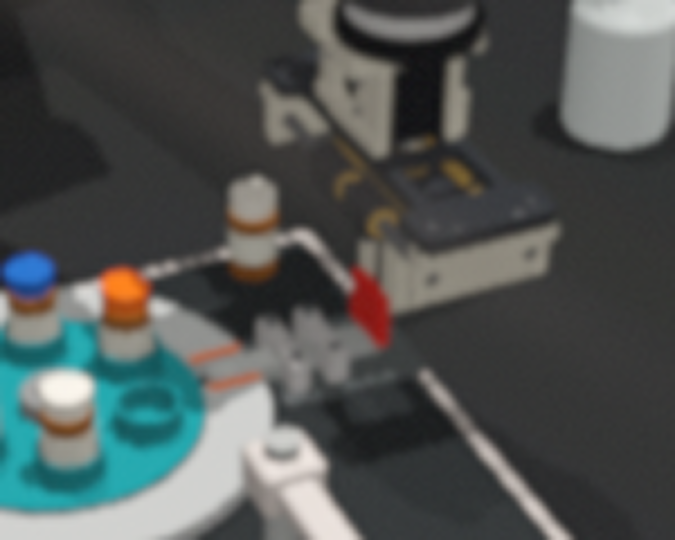

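Request:
{"api": "play_rows", "payload": {"moves": [240,-2,0,0,0,240,-4,0,0,0,240,-6,0,0,0,240,-7,0,0,0,240,-8,0,0,0,240,-9,0,0,0]}}

```text
time: 11.95
tool_pos: [587.7, 43.0, 109.6]
tcp_rot: [-3.142, 0.0, 1.328]
contact_force: [2.0, 2.9, -0.3]
grip_width: 5.3
```

Request:
{"api": "play_rows", "payload": {"moves": [240,-0.5,0,0,0,240,-1,0,0,0,240,-1.5,0,0,0,240,-1.5,0,0,0]}}

```text
time: 12.28
tool_pos: [587.4, 41.5, 109.6]
tcp_rot: [-3.142, 0.0, 1.328]
contact_force: [2.3, 2.0, -0.8]
grip_width: 5.6
```

```bash
python3 chk.py 12
```

```text
t 12.28 pos [587.4  41.5 109.6] yaw 76.1 F [ 2.3  2.  -0.8] w 5.6 j6 0.18
togo xyz turn [60.5 -0.6  1.6 -0.1]
[  0.5 182.4]
```

View pics/sc12.png

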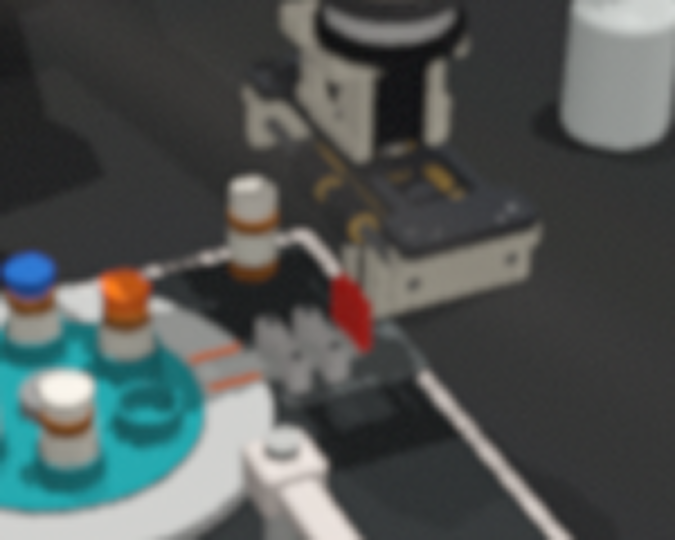

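Force has not yet risen at a stop; push slowly on until it does.

Request:
{"api": "play_rows", "payload": {"moves": [240,-0.7,0,0,0,240,-1.4,0,0,0,240,-2,0,0,0,240,-2,0,0,0]}}

```text
time: 12.67
tool_pos: [587.1, 40.4, 109.7]
tcp_rot: [3.141, -0.001, 1.328]
contact_force: [2.7, 5.9, -2.2]
grip_width: 5.3
```

Request:
{"api": "play_rows", "payload": {"moves": [240,-0.7,0,0,0,240,-1.4,0,0,0,240,-2,0,0,0,240,-2,0,0,0]}}

```text
time: 13.0
tool_pos: [587.1, 40.2, 109.8]
tcp_rot: [3.141, -0.004, 1.328]
contact_force: [4.8, 13.2, -2.1]
grip_width: 5.5
```

```bash
python3 chk.py 13
```

```text
t 13.0 pos [587.1  40.2 109.8] yaw 76.1 F [ 4.8 13.2 -2.1] w 5.5 j6 0.18
togo xyz turn [61.8 -0.6  1.8 -0.1]
[  0.6 181.1]
```

Request:
{"api": "play_rows", "payload": {"moves": [240,4,0,0,0,240,10,0,0,0,240,18,0,0,0,240,28,0,0,0,240,40,0,-10,0,240,55,0,-40,0,240,65,0,-75,0,240,70,0,-110,0]}}

```text
time: 13.72
tool_pos: [602.9, 107.4, 220.4]
tcp_rot: [-3.14, 0.001, 1.329]
contact_force: [0.2, 0.2, 0.3]
grip_width: 5.1
```

Request:
{"api": "play_rows", "payload": {"moves": [240,20,30,0,0,240,40,65,0,0,240,45,100,0,0,240,45,135,0,0,240,45,160,0,0,240,45,160,0,0]}}

```text
time: 14.22
tool_pos: [772.3, 109.4, 215.8]
tcp_rot: [-3.14, 0.002, 1.326]
contact_force: [0.7, 0.0, -1.2]
grip_width: 5.4
```

```bash
python3 - <<'E'
from h import *
togo(601.3,100.4,108,76.2)
A=bot.capture("side");B=bot.capture("scene")
C=[[0,80,76],[0,112,76],[0,214-45,107],[0,214-41,107]]
for n,c in(("side",A),("scene",B)):
    im=c["color"][:,:,::-1].copy()
    cv2.imwrite(f"pics/{n}14.png",im)
    (x0,y0,w,h)=(250,175,170,150) if n=="side" else (220,190,180,130)
    im=cv2.resize(im[y0:y0+h,x0:x0+w],None,fx=4,fy=4,interpolation=cv2.INTER_CUBIC)
    for u in proj(c,c2w(p0,C)): cv2.circle(im,(int((u[0]+.5-x0)*4),int((u[1]+.5-y0)*4)),1,(0,255,0),-1)
    cv2.imwrite(f"pics/ov14_{n}.png",im)
E
```

```text
t 14.22 pos [772.3 109.4 215.8] yaw 76.0 F [ 0.7  0.  -1.2] w 5.4 j6 0.29
togo xyz turn [ -50.2 -163.7  107.8   -0.2]
```

View pics/ov14_side.png

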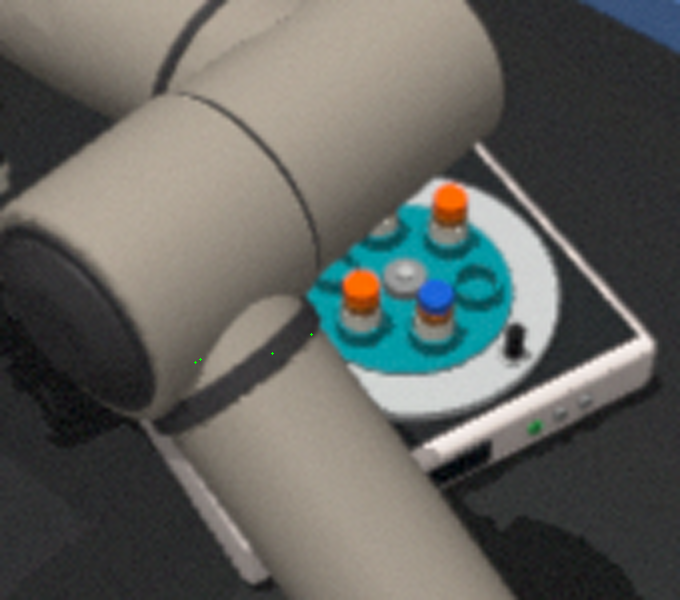

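View pics/ov14_scene.png

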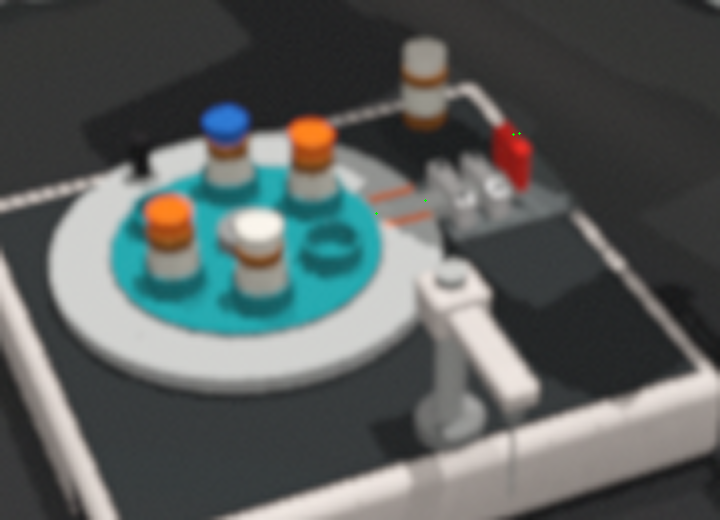

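```bash
python3 -c "
from plant import bot
print(bot.close_job())"
```

```text
the job is handed in; nothing more can be done
None
```

The carousel is turned until its slot lines up with the bar, and the locking bar is pushed through the slot until it stopped. The job is handed in, and no verdict was reported.

- **Carousel:** I pushed the stud about 88° clockwise with the nearly closed fingertips. Before pushing the bar, the slot measured -0.5 mm (side camera) and +1.2 mm (scene camera) sideways of the bar's line. Against the bridges it was within about 1 mm.
- **Bar:** I pushed the tab's outer face with about 3 N and the nose entered the slot without catching. At the end the tool stopped and the force rose to about 14 N. The fingertips were then about 1.4 mm past the computed home position, which is within the calibration error.
- **Last look:** The scene picture shows the tab at the 45 mm mark (41 mm is needed) and the bar in the slot. It also shows all four bottles and the spare upright. The hand is well clear at z = 216 mm, and the force reading is about zero.
- **Not confirmed:** The arm hid the bar from the side camera in the final picture, so that check comes from the scene camera and the force rise only. Along the bar's own top edges my pixel readings disagreed by up to about 4 mm, so I used the bridges as the reference.

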